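# Draw out the telescopic dusting brush and hold it over the shell chips

## Robot

A 7-joint arm with a two-finger parallel gripper is mounted at the origin on the work surface. World frame = base frame: x ahead of the robot, y to its left, z up, the work surface at z = 0. Lengths are in m, angles in rad, forces in N, time in s.
With the tool pointing down it reaches from about 0.425 to 0.875 m from the base axis. Payload 4.7 kg.
Tool frame: the origin (TCP) lies at the very end of the fingers, on their centre line; the grasp point (between the pads) lies behind it (ctrl.tcp_to_grasp is the y of the grasp point in the tool frame, in m); y points along the fingers, x is the direction in which the jaws open and shut, and the axes are right-handed (so a half turn about y gives the same grasp; the last joint's range is limited). The gripper opens to 87 mm and grips with 3 to 60 N. Pads are 19 mm wide; open, the fingers measure 117 mm over their backs; the gripper's body (75 mm by 190 mm) begins 51 mm behind the grasp point.
Start: joints at [-1.171, 0.321, -0.07, 1.45, 0.023, 1.371, -0.057], TCP at [0.245, 0.602, 0.223] pointing down, gripper open.
Joint ranges: [-2.86, 2.86], [-0.3, 2.09], [-1.38, 1.24], [0.06, 2.45], [-1.56, 4.7], [0.09, 2.05], [-2.69, 2.69]. Speed limits (rad/s): [2.57, 2.57, 3.14, 3.14, 3.14, 3.14, 3.14].

## Interface

Orientations are given as a rotation vector (axis times angle).
In Python, from bench import ctrl, get_image, workorder gives the robot as it stands.
- The arm moves only by the tool drive_tool, never from a script. Its argument "increments" is text: rows parted by semicolons, each of 5 numbers parted by spaces: the shift along the tool's x, y, z in mm, then the turn about the tool's y in degrees, then the closure in counts, from 0 (fully open) to 255 (shut). In form: tx ty tz yaw fingers; .... A call has 1 to 20 rows; each row shifts and turns the commanded pose from where the row before left it, along the tool's axes as they then stand; what a row does not reach is not made up. A row lasts 1/8 s, in which the tool goes at most 62.5 mm and 10.7 degrees, less where a joint would pass 70% of its speed; a pose out of reach is approached as far as the arm can. A call is refused whole if a number of a shift passes 62.5 or a number of a turn 10.7, either way. A call with a gripper value outside its range is refused whole. The fingers move at their own pace and stop on an object; "squeeze" is the grip in N (left out, the last holds). Time passes only in rows, so rows that do not move let the fingers close. It gives the time, the measured TCP pose, the force and the opening at its end, in the units of the state.
- ctrl.get_state(): the state, without advancing time (a new reading comes with each control period).
- get_image(name): name is "scene" or "top" or "wrist"; returns a dict with "img" (400x640x3 uint8, red, green, blue), "mtx" (3x3 intrinsics, pixels), "camera_from_world" (4x4, takes a point from world to camera coordinates). Camera axes: x right, y up, looking along -z (the intrinsics and any distortion apply to the point x, -y, -z); pixel columns grow to the right and rows downward; lengths in m; the calibration is good to about 2 mm. The wrist camera is an equidistant fisheye: a pixel r from the principal point sees the ray r / f radians off the axis. A picture is of the moment at which its call begins. There is no depth.
- workorder.close_job(): hands the job in, once; it reports no verdict.
The state is a dict: "time": time; "joint_positions": joint angles; "qd": joint speeds; "joint_torque": joint torques, N m; "position": TCP position; "tool_rot": TCP orientation; "ft_force": force on the tool from outside, world axes, zero at the start; "torque": the same for the moment, N m; "grip_width": opening from 0.0 (shut) to 1.0 (fully open).
Only numpy, scipy, OpenCV 4.12 (cv2) and the standard library are available. Lean on these libraries where they do the work, as an engineer would, in place of code of your own. Each camera call takes 0.05 s, during which the arm holds its last target.

## Task

Take the telescopic dusting brush by its black grip, squeeze in the button on the side of the grip and pull the handle out past the first stop to the second stop, then lift the extended brush out of its rack. Finish while still holding it, extended and roughly level with the bristles down, so that the bristle tips hover about 10 cm above the bench right over the heap of shell chips inside the mirror frame. Leave the glue bottle, the hammer and the two chisels where they are.

Things in the scene. Friction and masses are not known exactly. Their poses are not given: they have to be found in the camera images.
- brush: handle of the telescopic dusting brush, lying level in the rack, bristles down: black grip 120 long, 30 wide, 26 high, straight sides (x = -85 to +35), aluminium tube 20 x 20 on to x = +160. Origin on the brush's long axis inside the grip, level with the button, 80 above the bench at the start. x runs along the brush to its head, the button is on the -y side, z up. Whole brush 140 to 230 g
- brush_button (a joint): button, 16 diameter, on the grip's -y side beside the brush's origin. 0 = out (5.5 mm proud: grip and button 35.5 across), 0.0055 = flush; spring 3 to 8 N. A pad closing on the grip over it presses it and keeps it in. From 0.0035 on the rod is unlocked; let out, it locks at the next stop
- button_face (a point): centre of the button's outer face; at rest 20.5 from the brush's axis along its -y
- brush_rod (a joint): how far the telescope is drawn out (m): 0 shut and locked, 0.080 first stop, 0.160 second stop and end of travel. Slides with about 4 N of friction and stays where left. With the button kept in it runs on past the first stop; with the button out it locks at each stop (2 mm of play)
- brush_tips (a point): centre of the bristle tips' underside; on the sliding steel rod (14 x 14), so in the brush's frame it is at x = 217.5 + extension, y = 0, z = -45 mm. Head: wooden crossbar 35 long, 100 wide, 20 high, centred 45 above this point, bristles 35 long under it. Held by the grip alone, the brush droops about 3 degrees to its head
- rack: brush rack screwed down: plywood board 200 x 100 x 18, two uprights notched from above. Origin under it, x towards the brush's head, to the robot's left; brush origin starts at x -110, z 80. Fork at x 80 (90 wide, 100 high, notch 20 wide) holds the rod, the head bears on it when the handle is pulled along -x (4 mm play). Cradle at x -55 (70 wide, 89 high, notch 26 wide) carries the tube
- frame: inlaid mirror frame lying flat on the bench, immovable: outer 300 (x) x 360 (y), rails 50 wide and 22 high, open inside. Origin under its centre
- chips: heap of shell chips on the bench in the frame's opening, about 80 across and 14 high, does not move. Origin at its centre on the bench
- glue: white glue bottle standing upright, 56 diameter, 150 high, origin under its centre; bystander
- hammer: hammer lying flat, 240 long, 60 wide at the head, about 26 high, origin under its middle; bystander
- chisel_long: old steel chisel lying flat, 150 x 12 x 12, origin under its middle; bystander
- chisel_short: old steel chisel lying flat, 115 x 12 x 12, origin under its middle; bystander
There are look-alikes about, which are no part of the job. There is more than one size of the chips; the one meant has the size given above. There is more than one size of the rack; the job needs the larger.

How it is judged:
By the outcome, as a careful person would: the job done as asked, in the order asked, and still so for the second after the job is handed in, while the arm keeps its last pose, push and grip.
It also fails if it takes over 42 s, if anything falls off the work surface, if the arm or the gripper's body presses on something with over 40 N, if the wrist force passes 120 N, or if a joint passes its speed limit or range.

## Working session

There is one attempt and no reset: what is moved stays moved. The work goes in short steps, Python scripts to look and compute and a tool call to move; the robot and the scene stay as the last step left them, time stands still between calls to the robot, and variables do not carry over. Pictures are saved under pics/ and viewed, and the job is handed in when it is done.

Besides the shell and the picture viewer there is one more tool, called after "Emit:" as name(argument=value, ...) on one line, values as JSON. drive_tool: Moves the arm, as the interface text tells. Its arguments: {"type":"object","properties":{"increments":{"type":"string"},"squeeze":{"type":"number"}},"required":["increments"]}

```bash
mkdir -p pics; ls
python3 - <<'E'
from bench import ctrl,get_image
import cv2,numpy as np
print(ctrl.get_state(), ctrl.tcp_to_grasp)
for n in ["scene","top","wrist"]:
    d=get_image(n); cv2.imwrite(f"pics/{n}0.png",d["img"][:,:,::-1]); print(n,d["mtx"].tolist(),np.round(d["camera_from_world"],4).tolist(),[k for k in d])
    np.savez(f"pics/{n}0.npz",**{k:d[k] for k in ("img","mtx","camera_from_world")})
E
```

```text
pics
{'time': 0.0, 'joint_positions': array([-1.17091543,  0.32181056, -0.07008102,  1.45170917,  0.02261656,
        1.37080942, -0.05691063]), 'qd': array([ 0.00183593, -0.0005764 , -0.00080933,  0.00045018, -0.00083847,
        0.00020895,  0.00068189]), 'joint_torque': array([-1.40545239e-04, -4.91289890e+01, -4.04150113e-01, -3.12534034e+01,
       -6.40116166e-02,  4.34664753e-02,  1.65463734e-04]), 'position': array([0.24442233, 0.60167335, 0.22145243]), 'tool_rot': array([-1.3685719 , -0.91940063,  0.92195277]), 'ft_force': array([ 0.01138856, -0.45580744,  0.02476313]), 'torque': array([ 0.02879681,  0.00137343, -0.0314845 ]), 'grip_width': 1.0017908270136886} -0.0187
scene [[435.47993968676855, 0.0, 325.82460231851934], [0.0, 435.47993968676855, 203.43845768034586], [0.0, 0.0, 1.0]] [[0.5918, 0.806, 0.0138, -0.3982], [-0.5184, 0.3674, 0.7722, 0.2516], [0.6174, -0.4641, 0.6352, -1.4649], [0.0, 0.0, 0.0, 1.0]] ['img', 'mtx', 'camera_from_world']
top [[453.45263069616294, 0.0, 321.633130596973], [0.0, 453.45263069616294, 203.5568204133572], [0.0, 0.0, 1.0]] [[-0.0222, -0.9994, 0.0273, 0.046], [0.9872, -0.0176, 0.1585, -0.6307], [-0.1579, 0.0305, 0.987, -0.9536], [0.0, 0.0, 0.0, 1.0]] ['img', 'mtx', 'camera_from_world']
wrist [[309.70691628693146, 0.0, 314.6572281836464], [0.0, 309.70691628693146, 197.99022531517303], [0.0, 0.0, 1.0]] [[0.3761, 0.9266, -0.001, -0.6494], [-0.8874, 0.3599, -0.288, 0.0358], [-0.2665, 0.1092, 0.9576, -0.3911], [0.0, 0.0, 0.0, 1.0]] ['img', 'mtx', 'camera_from_world']
```

View pics/top0.png

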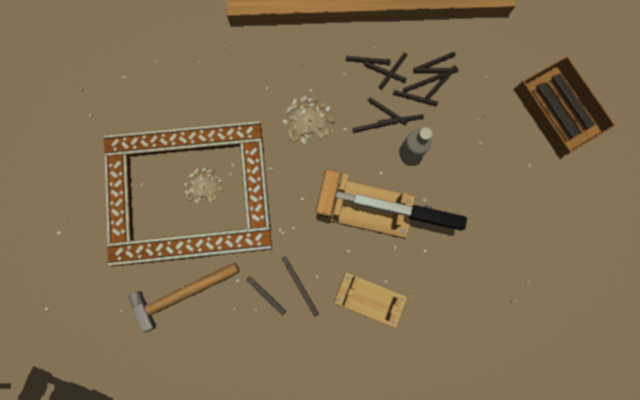

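View pics/scene0.png

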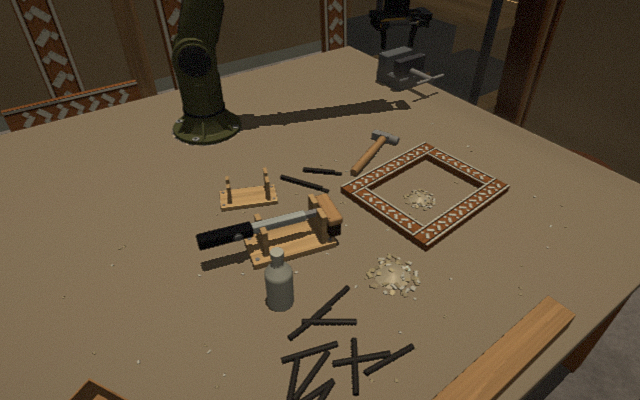

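View pics/wrist0.png

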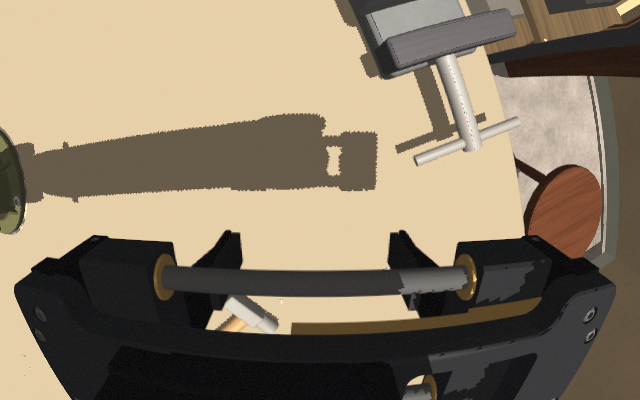

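```bash
cat > h.py <<'E'
import numpy as np,cv2
def load(n): 
    d=np.load(f"pics/{n}.npz"); return d["img"],d["mtx"],d["camera_from_world"]
def ray(px,K,T):
    R=T[:3,:3];c=-R.T@T[:3,3]
    v=np.array([(px[0]-K[0,2])/K[0,0],-(px[1]-K[1,2])/K[1,1],-1.]);return c,R.T@v
def onz(px,z,K,T):
    c,d=ray(px,K,T);return c+d*(z-c[2])/d[2]
def proj(p,K,T):
    q=T[:3,:3]@np.array(p)+T[:3,3];return np.array([K[0,2]+K[0,0]*q[0]/-q[2],K[1,2]-K[1,1]*q[1]/-q[2]])
def tri(a,b):
    (c1,d1),(c2,d2)=a,b;A=np.stack([d1,-d2],1);s=np.linalg.lstsq(A,c2-c1,rcond=None)[0]
    p,q=c1+s[0]*d1,c2+s[1]*d2;return (p+q)/2,np.linalg.norm(p-q)
E
python3 - <<'E'
from h import *
im,K,T=load("top0")
print("cam",-T[:3,:3].T@T[:3,3])
for n,p,z in [("fTL",(105,137),.022),("fTR",(262,124),.022),("fBR",(271,248),.022),("fBL",(109,263),.022),("heapIn",(203,186),.007),("heapOutL",(283,120),.007),("heapOutR",(335,120),.007),("inL",(184,186),.007),("inR",(222,186),.007),("inT",(203,167),.007),("inB",(203,205),.007),
 ("gripEndR",(466,222),.08),("gripL",(411,213),.08),("tubeL",(355,201),.09)]:
    print(n,np.round(onz(p,z,K,T),4))
hsv=cv2.cvtColor(im,cv2.COLOR_RGB2HSV)
c=im[150:280,300:480,::-1];cv2.imwrite("pics/c1.png",cv2.resize(c,None,fx=4.4,fy=4.4,interpolation=cv2.INTER_CUBIC))
s,_,_=load("scene0")
c=s[180:290,185:355,::-1];cv2.imwrite("pics/c2.png",cv2.resize(c,None,fx=4.5,fy=4.5,interpolation=cv2.INTER_CUBIC))
E
```

```text
cam [0.47303613 0.06394429 1.03993631]
fTL [0.7997 0.5271 0.022 ]
fTR [0.8262 0.1674 0.022 ]
fBR [0.5375 0.1478 0.022 ]
fBL [0.5119 0.5033 0.022 ]
heapIn [0.6842 0.3047 0.007 ]
heapOutL [0.8407 0.1193 0.007 ]
heapOutR [ 0.8392 -0.0042  0.007 ]
inL [0.6849 0.3482 0.007 ]
inR [0.6835 0.2612 0.007 ]
inT [0.7292 0.3056 0.007 ]
inB [0.6398 0.3039 0.007 ]
gripEndR [ 0.581  -0.2752  0.08  ]
gripL [ 0.6027 -0.1574  0.08  ]
tubeL [ 0.6293 -0.0365  0.09  ]
```

View pics/c1.png

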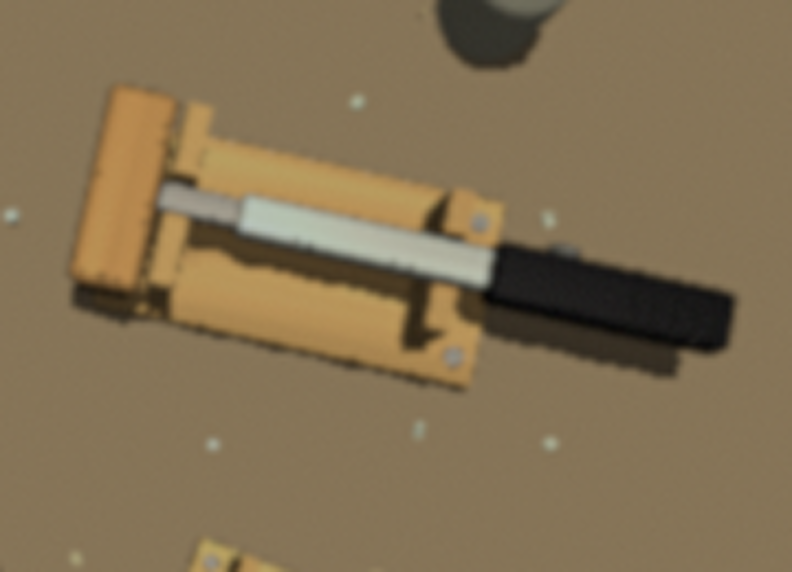

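View pics/c2.png

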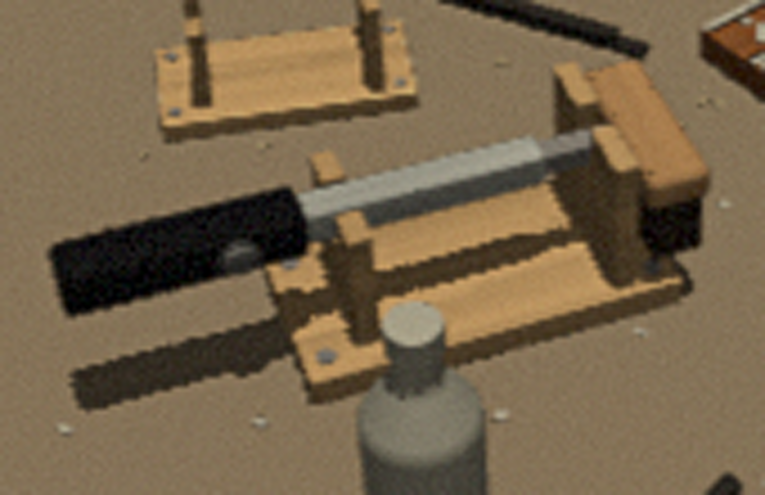

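Run:
```python
from h import *
from scipy.spatial.transform import Rotation as R
im,K,T=load("top0"); s,Ks,Ts=load("scene0")
def cr(x,y): return ((x+.5)/4.4+300-.5,(y+.5)/4.4+150-.5)
def cs(x,y): return ((x+.5)/4.5+185-.5,(y+.5)/4.5+180-.5)
a=onz(cr(241,216),.09,K,T);b=onz(cr(492,268),.09,K,T)
print("tube",a,b,np.linalg.norm(a-b), np.degrees(np.arctan2(*(a-b)[:2])))
# rack edges
for n,p,z in [("c1",(467,388),.0),("crBR",(470,385),.018),("fork outer top",(197,103),.1)]: print(n,onz(cr(*p),z,K,T))
print("button tri",tri(ray(cr(566,247),K,T),ray(cs(240,257),Ks,Ts)))
# grip top corners z=.093: far-right, far-left
for n,p in [("TL",(500,245)),("TR",(735,294)),("top of near edge L",(490,283)),("BR",(728,335))]: print(n,onz(cr(*p),.093,K,T))
g=cv2.cvtColor(im,cv2.COLOR_RGB2GRAY);m=((g<45)).astype(np.uint8);m[:200]=0;m[232:]=0;m[:,:408]=0;m[:,475:]=0
n,l,st,ce=cv2.connectedComponentsWithStats(m);print(st,ce)
i=1+np.argmax(st[1:,4]);cs_,_=cv2.findContours((l==i).astype(np.uint8),0,2);r=cv2.minAreaRect(cs_[0]);print(r,cv2.boxPoints(r))
print(g[205:232,440])
# scene tube far/near
q=R.from_rotvec([-1.3685719,-0.91940063,0.92195277]).as_matrix();print(np.round(q,3))
hsv=cv2.cvtColor(im,cv2.COLOR_RGB2HSV)
# heap mask
x=im[150:225,165:240].astype(int);bg=np.median(x.reshape(-1,3),axis=0);m=(np.abs(x-bg).sum(2)>45).astype(np.uint8);m[:10]=0
n,l,st,ce=cv2.connectedComponentsWithStats(cv2.morphologyEx(m,cv2.MORPH_CLOSE,np.ones((5,5))))
for k in range(1,n):
  if st[k,4]>100: print("blob",st[k],ce[k]+[165,150],onz(ce[k]+[165,150],.005,K,T))
```

```text
tube [ 0.63427854 -0.03539643  0.09      ] [ 0.60663271 -0.15625496  0.09      ] 0.12398014283193905 12.884470403608452
c1 [ 0.55600172 -0.16051314  0.        ]
crBR [ 0.55608101 -0.1582628   0.018     ]
fork outer top [ 0.68832747 -0.01490675  0.1       ]
button tri (array([ 0.61634607, -0.19421452,  0.08738194]), np.float64(0.001314633722063011))
TL [ 0.6173607  -0.16005163  0.093     ]
TR [ 0.59138307 -0.27290156  0.093     ]
top of near edge L [ 0.59893399 -0.15419806  0.093     ]
BR [ 0.57157476 -0.26804224  0.093     ]
[[     0      0    640    400 255176]
 [   409    206     57     24    824]] [[319.11926278 199.44002571]
 [437.4065534  218.07281553]]
((437.4227600097656, 218.12445068359375), (56.28378677368164, 15.889167785644531), 13.392498016357422) [[408.20602 219.33476]
 [411.88626 203.87767]
 [466.6395  216.91414]
 [462.95926 232.37123]]
[118 119 119 119 110  82  42  23  24  27  28  28  27  27  28  29  30  26
  21  11  18  35  46  49  48  47  48]
[[ 0.376 -0.001 -0.927]
 [ 0.927 -0.002  0.376]
 [-0.002 -1.    -0.   ]]
blob [ 19  18  37  36 785] [200.84713376 184.91082803] [0.68725367 0.31020246 0.005     ]
```

Run:
```python
from h import *
im,K,T=load("top0")
g=cv2.cvtColor(im,cv2.COLOR_RGB2GRAY).astype(float)
def up(cols,thr,r0,r1,rise):
    P=[]
    for c in cols:
        for r in range(r0,r1):
            a,b=g[r,c],g[r+1,c]
            if (not rise and a>=thr>b) or (rise and a<thr<=b):
                P.append((c,r+(a-thr)/(a-b)));break
    return np.array(P)
d=np.array([np.sin(np.radians(12.88)),np.cos(np.radians(12.88))]);n=np.array([d[1],-d[0]])
E=up(list(range(415,423))+list(range(435,463)),70,198,222,False)
W=np.array([onz(p,.093,K,T)[:2] for p in E])
vx,vy,x0,y0=cv2.fitLine(W.astype(np.float32),cv2.DIST_HUBER,0,.01,.01).ravel();print("grip far edge dir",np.degrees(np.arctan2(vx,vy)),x0,y0, "axis lateral",(np.array([x0,y0])-np.array([.5987,-.191]))@n-.015)
print(g[195:215:1,370].astype(int),g[198:218,395].astype(int))
for thr_cols in [range(360,405)]:
    A=up(thr_cols,150,190,215,True)
    W=np.array([onz(p,.09,K,T)[:2] for p in A]);v=cv2.fitLine(W.astype(np.float32),cv2.DIST_HUBER,0,.01,.01).ravel();print("tube far",np.degrees(np.arctan2(v[0],v[1])),v[2:],(v[2:]-np.array([.5987,-.191]))@n-.010)
print(g[218:226,455:472].astype(int))
print(g[208:216,405:418].astype(int))
```

```text
grip far edge dir 13.96356 0.6072056 -0.20990014 axis lateral -0.002495352771158676
[150 146 154 173 184 186 185 187 187 177 139  87  56  58  62  62  57  61
  96 137] [148 141 134 122 121 146 169 175 174 178 181 185 174 139  85  47  39  40
  40  42]
tube far 2.807929 [ 0.63933456 -0.0945254 ] 0.008107018551598217
[[ 22  25  24  23  25  24  22  21  22  20  22  50  86 110 118 118 118]
 [ 24  24  23  24  23  24  23  22  23  21  23  52  90 112 119 118 118]
 [ 25  24  22  24  25  23  24  22  23  20  26  58  98 116 119 119 118]
 [ 28  26  24  23  24  23  24  23  23  22  26  63 102 117 118 118 118]
 [ 26  25  23  23  25  27  26  24  23  24  32  69 104 117 119 118 118]
 [ 27  28  26  25  25  25  26  23  24  24  39  77 108 117 120 117 118]
 [ 26  28  24  25  25  25  24  23  23  25  47  84 110 118 119 118 118]
 [ 26  24  25  26  29  26  25  23  23  26  53  90 112 118 118 119 117]]
[[173 173 172 173 174 167 138  84  36  23  26  29  27]
 [176 174 173 174 175 163 125  68  30  26  30  28  28]
 [179 179 178 178 175 158 109  52  23  27  29  30  30]
 [184 183 183 182 179 156 102  45  22  27  30  29  29]
 [178 180 183 185 181 154  99  42  25  29  30  32  30]
 [148 157 168 176 172 144  89  37  27  33  32  32  33]
 [ 97 109 125 138 138 112  66  30  27  32  32  32  31]
 [ 61  65  76  85  83  64  35  25  31  32  32  33  32]]
```

Emit:
drive_tool(increments="-2 0 -30 2.5 0;-3 0 -53 4.5 0;-3 0 -53 4.5 0;-3 0 -53 4.5 0;-3 0 -53 4.5 0;-3 0 -53 4.5 0;-3 0 -53 4.5 0;-3 0 -53 4.5 0;-3 0 -53 4.5 0;-3 0 -53 4.5 0;-3 0 -53 4.5 0;-3 0 -53 4.5 0;-3 0 -53 4.5 0;-3 0 -53 4.5 0;-3 0 -53 4.5 0;-3 0 -53 4.5 0;-3 0 -53 4.5 0;-3 0 -53 4.5 0;-2 0 -30 2.5 0;0 0 0 0 0")

```text
time: 2.65
position: [0.6315, -0.1953, 0.2228]
tool_rot: [-1.563, 0.191, -0.191]
ft_force: [0.1, 1.0, 0.1]
grip_width: 1.0
```

Run:
```python
from bench import ctrl,get_image
from h import *
from scipy.spatial.transform import Rotation as R
st=ctrl.get_state();Q=R.from_rotvec(st["tool_rot"]).as_matrix();print(np.round(Q,3),st["joint_positions"],st["position"])
d=get_image("wrist");cv2.imwrite("pics/w1.png",d["img"][:,:,::-1]);np.savez("pics/w1.npz",**{k:d[k] for k in ("img","mtx","camera_from_world")})
T=d["camera_from_world"];K=d["mtx"];print(-T[:3,:3].T@T[:3,3])
def fp(p):
    q=T[:3,:3]@np.array(p)+T[:3,3];v=np.array([q[0],-q[1],-q[2]]);rr=np.hypot(v[0],v[1]);th=np.arctan2(rr,v[2]);return K[:2,2]+K[0,0]*th*v[:2]/rr
for p in [(.5975,-.1905,.093),(.618,-.195,.08),(.6066,-.1563,.09)]:print(fp(p))
```

```text
[[ 0.97  -0.     0.241]
 [-0.241 -0.001  0.97 ]
 [ 0.    -1.    -0.001]] [-0.16912756  0.37591999  0.56785481  1.44004661 -0.20120368  1.38382837
  0.16075121] [ 0.63148255 -0.19532306  0.2228113 ]
[ 0.65087999 -0.11875945  0.38534152]
[279.31280597 192.86194896]
[301.10110473 188.84092323]
[279.26186713 156.82309716]
```

View pics/w1.png

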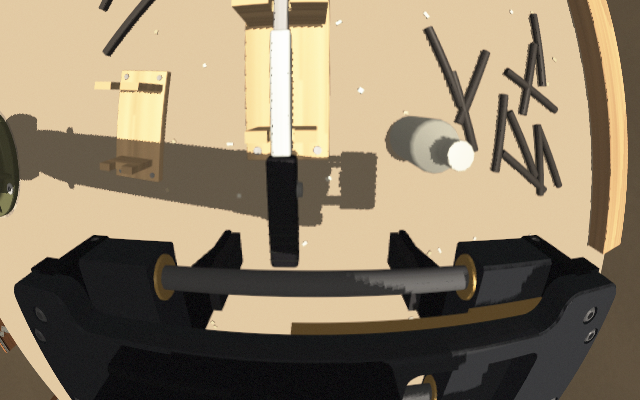

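Run:
```python
from h import *
im,K,T=load("w1")
c=im[130:275,230:350].astype(float);c=np.clip(255*(c/255)**.4,0,255).astype(np.uint8)
cv2.imwrite("pics/c3.png",cv2.resize(c[:,:,::-1],None,fx=4,fy=4,interpolation=cv2.INTER_CUBIC))
g=cv2.cvtColor(im,cv2.COLOR_RGB2GRAY)
for r in (145,165,175,190,210,225,240):print(r,g[r,262:308])
```

```text
145 [235 236 237 237 237 238 237 236 209 215 242 251 253 252 252 252 253 253
 252 252 253 253 254 253 253 254 250 234 189 102 103 227 240 239 241 241
 241 242 242 241 238 235 231 231 232 232]
165 [91 90 91 68 40 15 20 20 18 12 14 22 18 18 18 21 23 20 20 18 21 16 22 17
 23 21 21 22 18 20 23 20 18 11 26 50 88 91 91 91 89 91 91 89 89 91]
175 [89 88 91 90 53 15 18 17 20 18 20 18 14 21 11 16 19 19 20 20 21 22 18 19
 19 16 23 23 17 22 18 17 16 18 20 47 89 89 91 89 91 89 88 90 90 89]
190 [89 88 90 90 65 38 21 17 18 20 18 22 15 19 22 17 17 17 18 20 21 21 14 21
 20 17 20 19 14 18 12 12 20 25 53 76 76 74 76 71 70 85 87 89 89 91]
210 [90 90 90 89 88 67 33 17 12 19 20 22 16 22 19 20 23 22 20 18 18 23 17 21
 13 13 21 18 23 19 21 20 18 19 13 32 70 86 90 90 88 90 88 92 90 90]
225 [206 205 206 204 206 179 112  24  19  22  24  21  19  21  20  20  24  22
  20  20  20  24  17  23  21  21  22  17  21  18  20  21  21  23  17  25
  59 131 144 133 111 110 112 112 110 105]
240 [205 206 205 204 205 206 196 113  47  16  21  19  21  16  22  17  20  23
  13  15  19  18  23  16  22  18  19  19  20  19  23  21  18  22  14  31
  77 183 206 205 205 206 197 202 198 195]
```

View pics/c3.png

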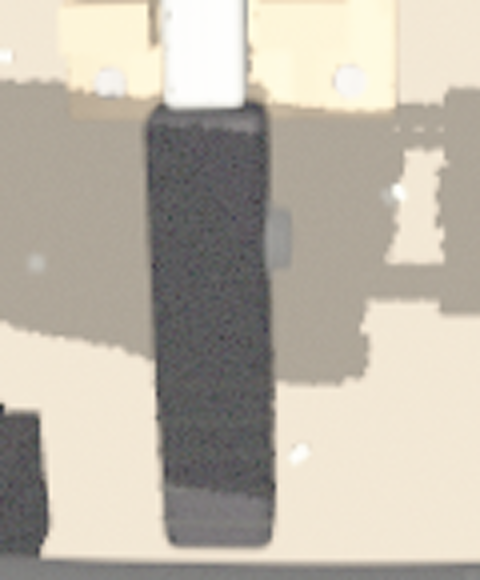

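Run:
```python
from h import *
im,K,T=load("w1")
g=cv2.cvtColor(im,cv2.COLOR_RGB2GRAY).astype(float)
c0=-T[:3,:3].T@T[:3,3]
def fz(px,z):
    u=np.array([px[0]-K[0,2],px[1]-K[1,2]]);r=np.hypot(*u);th=r/K[0,0];v=np.array([np.sin(th)*u[0]/r,-np.sin(th)*u[1]/r,-np.cos(th)])
    d=T[:3,:3].T@v;return c0+d*(z-c0[2])/d[2]
L=[];Rr=[]
for r in range(163,245):
    row=g[r];bg=row[255:262].mean();t=(bg+18)/2
    for c in range(258,285):
        if row[c]>=t>row[c+1]: L.append((c+(row[c]-t)/(row[c]-row[c+1]),r));break
    if 180<r<200: continue
    bg=np.median(row[303:310]);t=(bg+18)/2
    for c in range(306,285,-1):
        if row[c]>=t>row[c-1]: Rr.append((c-(row[c]-t)/(row[c]-row[c-1]),r));break
for n,E,z in (("L",L,.093),("R",Rr,.067),("R93",Rr,.093)):
    W=np.array([fz(p,z)[:2] for p in E]);v=cv2.fitLine(W.astype(np.float32),cv2.DIST_HUBER,0,.001,.001).ravel()
    a=np.degrees(np.arctan2(v[0],v[1]));t=(-.1905-v[3])/v[1];print(n,a,"x at y=-.1905:",v[2]+t*v[0])
print("button face",fz((302.6,189.5),.08),"junction",fz((281,156),.09),"end",fz((285,266),.067), fz((284,130+487/4),.093))
```

```text
L 14.075383 x at y=-.1905: 0.58446836
R 13.878321 x at y=-.1905: 0.6144479
R93 13.878375 x at y=-.1905: 0.61597574
button face [ 0.6193116  -0.19604586  0.08      ] junction [ 0.60845133 -0.15594521  0.09      ] end [ 0.57432674 -0.28404272  0.067     ] [ 0.58437703 -0.25366187  0.093     ]
```

Emit:
drive_tool(increments="-16 0 -2 0 0;-16 0 -1.5 0 0;0 20 0 0 0;0 35 0 0 0;0 35 0 0 0;0 35 0 0 0;0 25 0 0 0;0 11.5 0 0 0;0 0 0 0 0;0 0 0 0 0")

```text
time: 3.95
position: [0.602, -0.1872, 0.062]
tool_rot: [-1.563, 0.185, -0.187]
ft_force: [0.2, -0.7, 0.3]
grip_width: 0.999
```

Run:
```python
from bench import get_image
import cv2,numpy as np
for n in ("scene","wrist"):
    d=get_image(n);cv2.imwrite(f"pics/{n}2.png",d["img"][:,:,::-1])
    if n=="scene":s=d["img"]
cv2.imwrite("pics/c4.png",cv2.resize(s[130:300,170:350,::-1],None,fx=3.5,fy=3.5,interpolation=cv2.INTER_CUBIC))
```

```text
(no output)
```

View pics/c4.png

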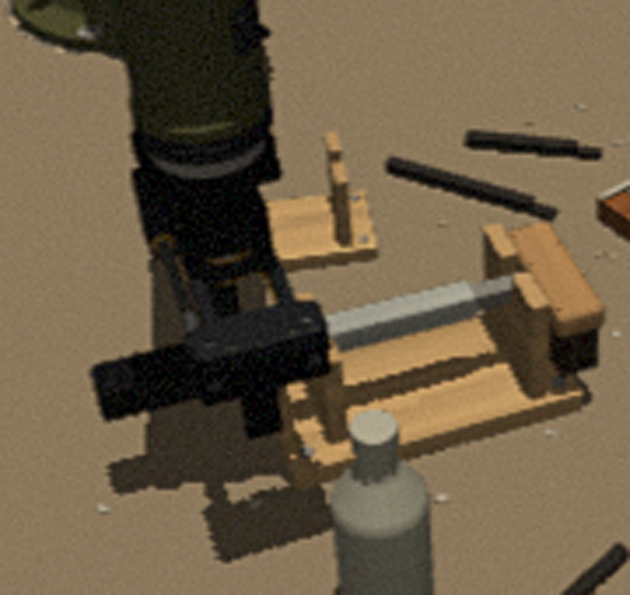

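View pics/wrist2.png

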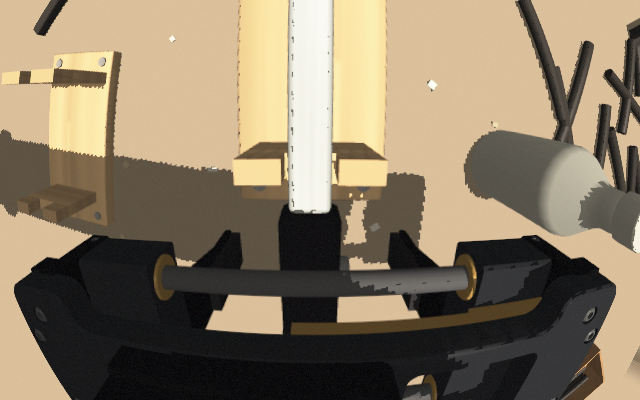

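Emit:
drive_tool(increments="-1.5 0.5 -4.5 0.5 0;0 0 0 0 0;0 0 0 0 0")

```text
time: 4.42
position: [0.5985, -0.1914, 0.0608]
tool_rot: [-1.562, 0.193, -0.194]
ft_force: [-0.7, 1.3, -0.3]
grip_width: 0.999
```

Emit:
drive_tool(increments="0 0 0 0 100;0 0 0 0 160;0 0 0 0 255;0 0 0 0 255;0 0 0 0 255;0 0 0 0 255", squeeze=45)

```text
time: 5.18
position: [0.5986, -0.1913, 0.0606]
tool_rot: [-1.562, 0.193, -0.194]
ft_force: [-1.1, 1.2, 0.2]
grip_width: 0.4
```

Emit:
drive_tool(increments="0 0 0 0 255;0 0 0 0 255;0 0 0 0 255")

```text
time: 5.55
position: [0.5982, -0.1912, 0.0605]
tool_rot: [-1.562, 0.194, -0.193]
ft_force: [-2.6, 0.2, 1.5]
grip_width: 0.344
```

Emit:
drive_tool(increments="0 0 -5 0 255;0 0 -10 0 255;0 0 -12 0 255;0 0 -12 0 255;0 0 -12 0 255;0 0 -12 0 255;0 0 -12 0 255;0 0 -12 0 255;0 0 -12 0 255;0 0 -12 0 255;0 0 -12 0 255;0 0 -12 0 255;0 0 -10 0 255;0 0 -5 0 255;0 0 0 0 255")

```text
time: 7.42
position: [0.5613, -0.3381, 0.0606]
tool_rot: [-1.563, 0.194, -0.194]
ft_force: [0.2, 0.5, 0.8]
grip_width: 0.333
```

Run:
```python
from bench import get_image
import cv2,numpy as np
for n in ("scene","top"):
    d=get_image(n);cv2.imwrite(f"pics/{n}3.png",d["img"][:,:,::-1])
    if n=="scene":s=d["img"]
cv2.imwrite("pics/c5.png",cv2.resize(s[130:300,130:350,::-1],None,fx=3.5,fy=3.5,interpolation=cv2.INTER_CUBIC))
```

```text
(no output)
```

View pics/c5.png

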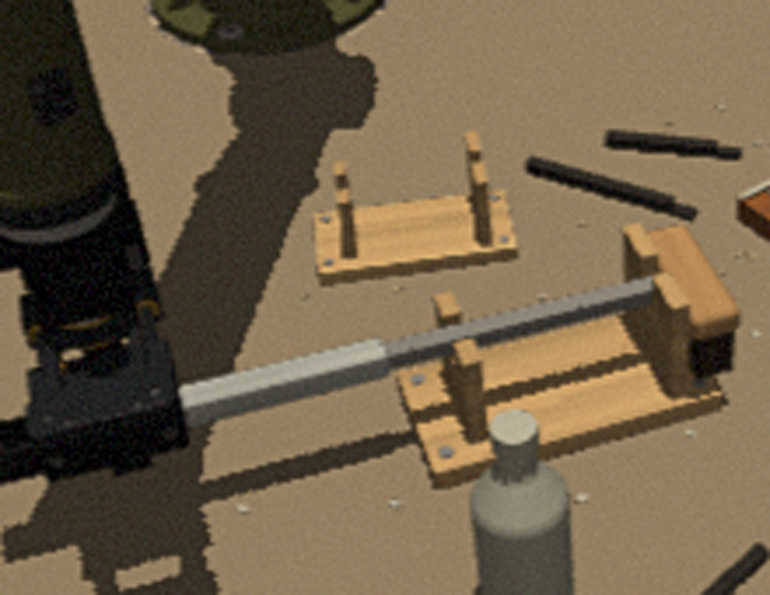

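Emit:
drive_tool(increments="0 0 -5 0 255;0 0 -3 0 255;0 0 -3 0 255;0 0 -2 0 255;0 0 0 0 255")

```text
time: 8.15
position: [0.5587, -0.3496, 0.0606]
tool_rot: [-1.562, 0.193, -0.193]
ft_force: [-0.5, 3.6, -1.7]
grip_width: 0.342
```

Emit:
drive_tool(increments="0 0 -2 0 255;0 0 -1 0 255;0 0 0 0 255")

```text
time: 8.52
position: [0.5588, -0.3506, 0.0603]
tool_rot: [-1.56, 0.192, -0.193]
ft_force: [2.0, 5.9, -1.5]
grip_width: 0.34
```

Emit:
drive_tool(increments="0 0 -2 0 255;0 0 -2 0 255;0 0 0 0 255")

```text
time: 8.9
position: [0.5594, -0.3508, 0.0599]
tool_rot: [-1.555, 0.19, -0.191]
ft_force: [3.7, 10.9, -0.7]
grip_width: 0.342
```

Emit:
drive_tool(increments="0 0 3 0 255;0 0 2.5 0 255;0 0 0 0 255;0 -5 0 0 255;0 -10 0 0 255;0 -15 0 0 255;0 -15 0 0 255;0 -15 0 0 255;0 -15 0 0 255;0 -15 0 0 255;0 -15 0 0 255;0 -10 0 0 255;0 -5 0 0 255;0 0 0 0 255;0 0 0 0 255")

```text
time: 10.78
position: [0.5643, -0.33, 0.1738]
tool_rot: [-1.534, 0.186, -0.177]
ft_force: [10.0, 32.3, -16.9]
grip_width: 0.337
```

Run:
```python
from bench import get_image
import cv2,numpy as np
for n in ("scene","top"):
    d=get_image(n);cv2.imwrite(f"pics/{n}4.png",d["img"][:,:,::-1]);np.savez(f"pics/{n}4.npz",**{k:d[k] for k in ("img","mtx","camera_from_world")})
```

```text
(no output)
```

View pics/scene4.png

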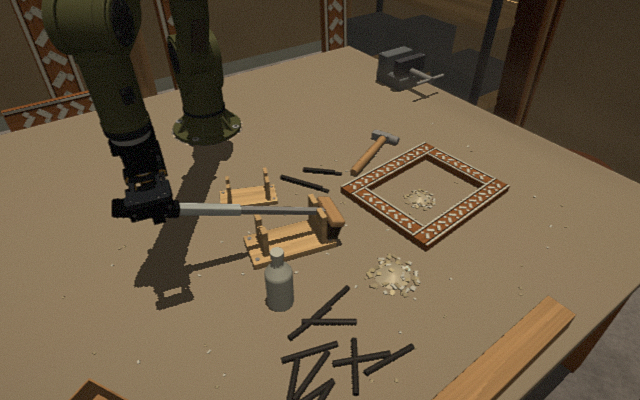

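View pics/top4.png

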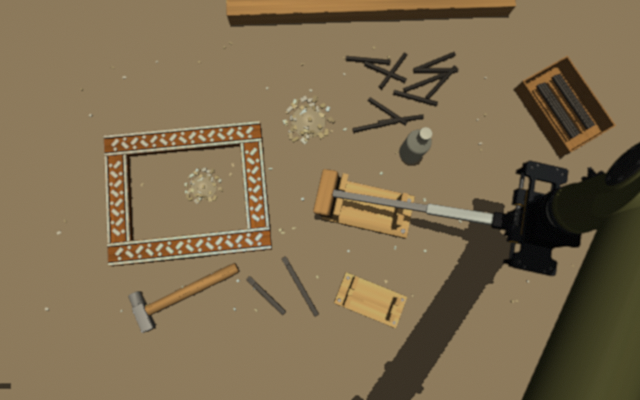

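Emit:
drive_tool(increments="0 0 4 0 255;0 5 4 0 255;0 10 0 0 255;0 15 0 0 255;0 15 0 0 255;0 15 0 0 255;0 15 0 0 255;0 15 0 0 255;0 15 0 0 255;0 10 0 0 255;0 0 0 0 255;0 0 0 0 255")

```text
time: 12.38
position: [0.5607, -0.3428, 0.0658]
tool_rot: [-1.562, 0.192, -0.193]
ft_force: [-0.1, -0.1, -0.7]
grip_width: 0.338
```

Run:
```python
from bench import get_image,ctrl
import cv2,numpy as np
for n in ("scene","top","wrist"):
    d=get_image(n);cv2.imwrite(f"pics/{n}5.png",d["img"][:,:,::-1]);np.savez(f"pics/{n}5.npz",**{k:d[k] for k in ("img","mtx","camera_from_world")})
    if n=="scene":s=d["img"]
cv2.imwrite("pics/c6.png",cv2.resize(s[130:300,130:350,::-1],None,fx=3.5,fy=3.5,interpolation=cv2.INTER_CUBIC))
```

```text
(no output)
```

View pics/c6.png

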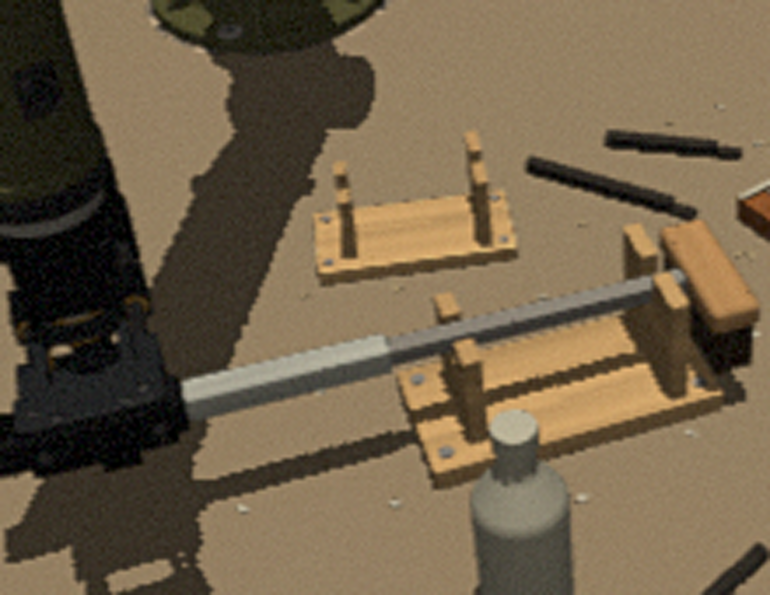

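View pics/wrist5.png

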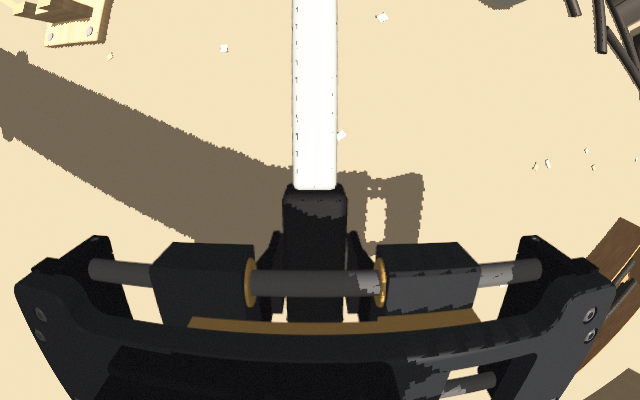

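```bash
cat >> h.py <<'E'
def fray(px,K,T):
    c0=-T[:3,:3].T@T[:3,3];u=np.array([px[0]-K[0,2],px[1]-K[1,2]]);r=np.hypot(*u);th=r/K[0,0];v=np.array([np.sin(th)*u[0]/r,-np.sin(th)*u[1]/r,-np.cos(th)])
    return c0,T[:3,:3].T@v
E
python3 - <<'E'
from h import *
from bench import ctrl
st=ctrl.get_state();print(st["position"],st["tool_rot"])
im,K,T=load("wrist5")
c,d=fray((315,187),K,T);p=c+d*(.093-c[2])/d[2];print("junction wrist",p,"cam",c)
D=np.array([.242,.970]);print("junction along from tcp",(p[:2]-st["position"][:2])@D)
s,Ks,Ts=load("scene5");t,Kt,Tt=load("top5")
cv2.imwrite("pics/c7.png",cv2.resize(t[150:250,310:560,::-1],None,fx=3.2,fy=3.2,interpolation=cv2.INTER_CUBIC))
E
```

```text
[ 0.56077085 -0.3428083   0.06603877] [-1.56207157  0.19213269 -0.19328163]
junction wrist [ 0.57200022 -0.30081115  0.093     ] cam [ 0.58021798 -0.26642481  0.22868695]
junction along from tcp 0.043454735633729424
```

View pics/c7.png

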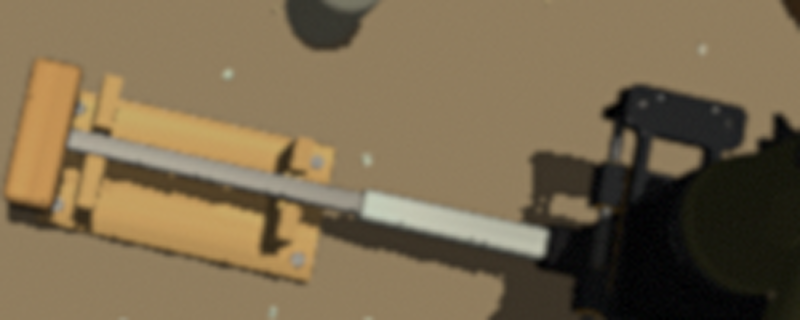

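Run:
```python
from h import *
t,K,T=load("top5")
f=lambda x,y:((x+.5)/3.2+310-.5,(y+.5)/3.2+150-.5)
for z in (.08,.087,.095):
  h=onz(f(70,138),z,K,T);e=onz(f(363,205),z,K,T);j=onz(f(549,244),z+.003,K,T);print(z,h,e,j,np.linalg.norm(h-e),np.linalg.norm(e-j))
s,Ks,Ts=load("scene5")
g=lambda x,y:((x+.5)/3.5+130-.5,(y+.5)/3.5+130-.5)
print("tube end",tri(ray(f(363,205),K,T),ray(g(387,348),Ks,Ts)))
print("junction",tri(ray(f(549,244),K,T),ray(g(185,397),Ks,Ts)))
print("head-rod",tri(ray(f(70,138),K,T),ray(g(682,275),Ks,Ts)))
```

```text
0.08 [0.64978099 0.01247115 0.08      ] [ 0.60064107 -0.18342112  0.08      ] [ 0.57161046 -0.30642882  0.083     ] 0.2019616545001397 0.12642259059612587
0.087 [0.64849214 0.0128465  0.087     ] [ 0.59971056 -0.18161729  0.087     ] [ 0.57088939 -0.30371954  0.09      ] 0.20048891973325492 0.12549349829190104
0.095 [0.64701916 0.01327547 0.095     ] [ 0.59864711 -0.17955578  0.095     ] [ 0.57006531 -0.30062321  0.098     ] 0.19880579428538656 0.12443168350693364
tube end (array([ 0.59945718, -0.18064643,  0.08985009]), np.float64(0.0005285397997751968))
junction (array([ 0.5710326 , -0.30127272,  0.09339403]), np.float64(0.0023642209127671854))
head-rod (array([0.64813477, 0.01288636, 0.0887411 ]), np.float64(0.00012963309624786055))
```

Emit:
drive_tool(increments="0 0 4 0 255;0 0 4 0 255;0 -5 0 0 255;0 -8 0 0 255;0 -8 0 0 255;0 -8 0 0 255;0 -6 0 0 255;0 0 0 0 255", squeeze=58)

```text
time: 13.52
position: [0.5627, -0.3355, 0.1013]
tool_rot: [-1.562, 0.192, -0.194]
ft_force: [1.4, 0.7, -2.1]
grip_width: 0.34
```

Run:
```python
from bench import get_image,ctrl
import cv2,numpy as np
for n in ("scene",):
    d=get_image(n);cv2.imwrite(f"pics/{n}6.png",d["img"][:,:,::-1])
    if n=="scene":s=d["img"]
cv2.imwrite("pics/c8.png",cv2.resize(s[130:300,130:350,::-1],None,fx=3.5,fy=3.5,interpolation=cv2.INTER_CUBIC))
```

```text
(no output)
```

View pics/c8.png

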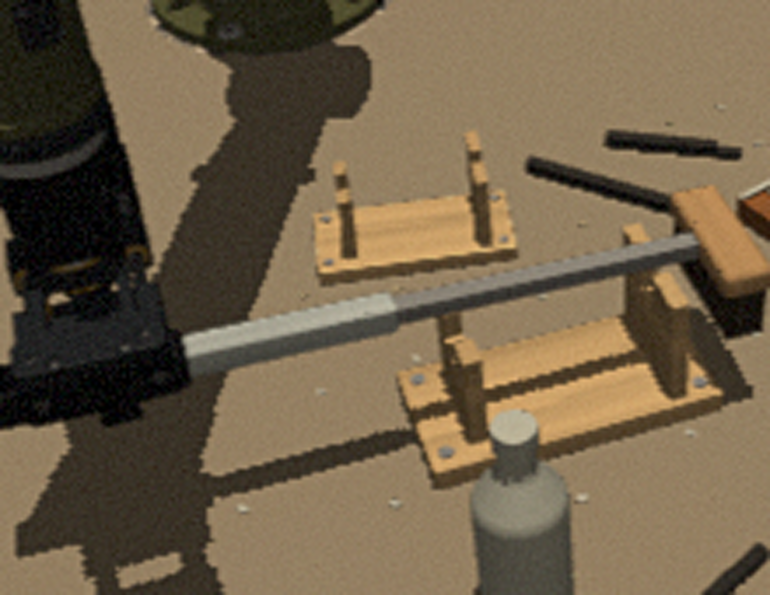

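Emit:
drive_tool(increments="0 -6 0 0 255;0 -12 0 0 255;0 -12 0 0 255;0 -12 0 0 255;0 -12 0 0 255;0 -12 0 0 255;0 -6 0 0 255;0 0 0 0 255;0 0 0 0 255")

```text
time: 14.7
position: [0.5621, -0.335, 0.172]
tool_rot: [-1.562, 0.194, -0.193]
ft_force: [0.3, 0.5, -2.0]
grip_width: 0.338
```

Run:
```python
from bench import get_image,ctrl
import cv2,numpy as np
print(ctrl.get_state()["position"])
for n in ("scene","top"):
    d=get_image(n);cv2.imwrite(f"pics/{n}7.png",d["img"][:,:,::-1]);np.savez(f"pics/{n}7.npz",**{k:d[k] for k in ("img","mtx","camera_from_world")})
    r=d["img"][100:300,130:370] if n=="scene" else d["img"][130:270,270:540]
    cv2.imwrite(f"pics/{n}7c.png",cv2.resize(r[:,:,::-1],None,fx=2.9,fy=2.9,interpolation=cv2.INTER_CUBIC))
```

```text
[ 0.56206135 -0.33503224  0.17200872]
```

View pics/scene7c.png

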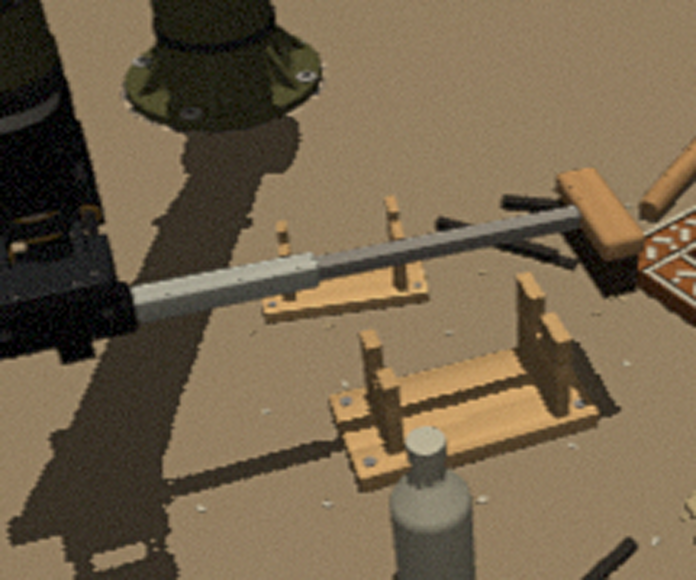

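View pics/top7c.png

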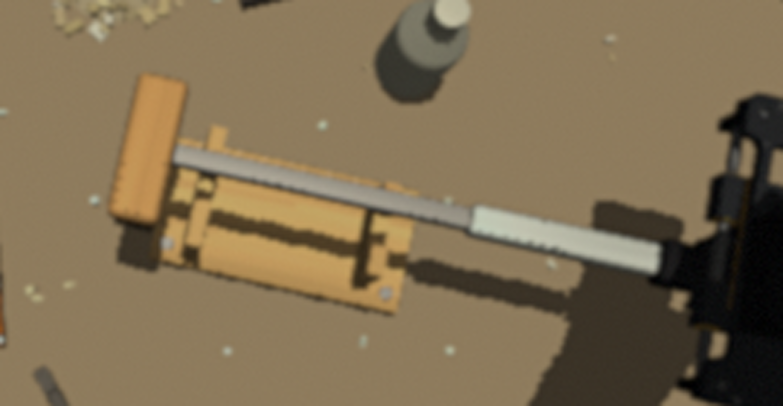

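Out of the rack, extended. Measure the droop, extension and tips position relative to the TCP.

Run:
```python
from h import *
t,K,T=load("top7");s,Ks,Ts=load("scene7")
f=lambda x,y:((x+.5)/2.9+270-.5,(y+.5)/2.9+130-.5)
g=lambda x,y:((x+.5)/2.9+130-.5,(y+.5)/2.9+100-.5)
tr=lambda a,b:tri(ray(f(*a),K,T),ray(g(*b),Ks,Ts))
e=tr((472,219),(319,266));j=tr((662,258),(135,304));h=tr((177,155),(579,215));print(e,j,h)
print("ext",np.linalg.norm(h[0]-e[0])-.04,"tube",np.linalg.norm(e[0]-j[0]))
v=h[0]-j[0];print("tilt deg",np.degrees(np.arcsin(v[2]/np.linalg.norm(v))),"yaw",np.degrees(np.arctan2(v[0],v[1])))
# head top corners: top: TL(140,73) TR(187,85) BR(155,222) BL(112,213); scene
for a,b in [((187,83),(642,245)),((140,73),(0,0)),((155,222),(560,178)),((112,213),(596,169))]:
    if b[0]: print(tr(a,b))
```

```text
(array([ 0.60240978, -0.17202395,  0.19246217]), np.float64(0.0028261620887715974)) (array([ 0.57361758, -0.29418039,  0.19679536]), np.float64(0.0026493560850068096)) (array([0.65040838, 0.02065901, 0.18499409]), np.float64(0.003552015122650021))
ext 0.15871175804516555 tube 0.1255785104817716
tilt deg -2.0855577152846783 yaw 13.707081852093168
(array([0.70572933, 0.02212011, 0.18887526]), np.float64(0.02679212643276126))
(array([0.6050689 , 0.03614609, 0.18770184]), np.float64(0.00295216690309519))
(array([0.61198196, 0.06503382, 0.18873185]), np.float64(0.004928088169540005))
```

Emit:
drive_tool(increments="-2.5 0 8 0 255;-2.5 0 16 0 255;-2.5 0 24 0 255;-2.5 0 24 0 255;-2.5 0 24 0 255;-2.5 0 24 0 255;-2.5 0 24 0 255;-2.5 0 24 0 255;-2.5 0 24 0 255;-2.5 0 24 0 255;-2.5 0 24 0 255;-2.5 0 16 0 255;-2.5 0 10 0 255;-2.5 0 6 0 255;0 5 0 0 255;0 8 0 0 255;0 8 0 0 255;0 5 0 0 255;0 0 0 0 255;0 0 0 0 255")

```text
time: 17.3
position: [0.5948, -0.063, 0.1467]
tool_rot: [-1.562, 0.193, -0.194]
ft_force: [-0.3, -0.2, -1.7]
grip_width: 0.338
```

Run:
```python
from bench import get_image,ctrl
import cv2,numpy as np
print(ctrl.get_state()["position"])
for n in ("scene","top"):
    d=get_image(n);cv2.imwrite(f"pics/{n}8.png",d["img"][:,:,::-1]);np.savez(f"pics/{n}8.npz",**{k:d[k] for k in ("img","mtx","camera_from_world")})
    r=d["img"][90:270,250:520] if n=="scene" else d["img"][110:280,90:360]
    cv2.imwrite(f"pics/{n}8c.png",cv2.resize(r[:,:,::-1],None,fx=2.9,fy=2.9,interpolation=cv2.INTER_CUBIC))
```

```text
[ 0.5948378  -0.06300137  0.14673463]
```

View pics/scene8c.png

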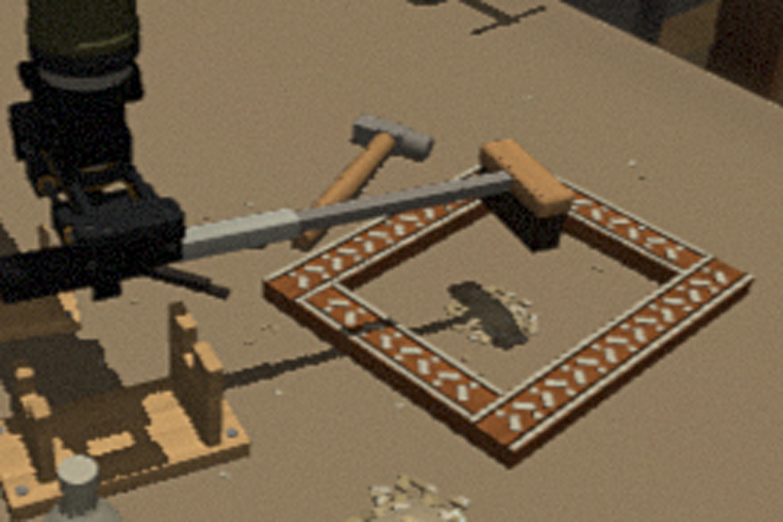

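View pics/top8c.png

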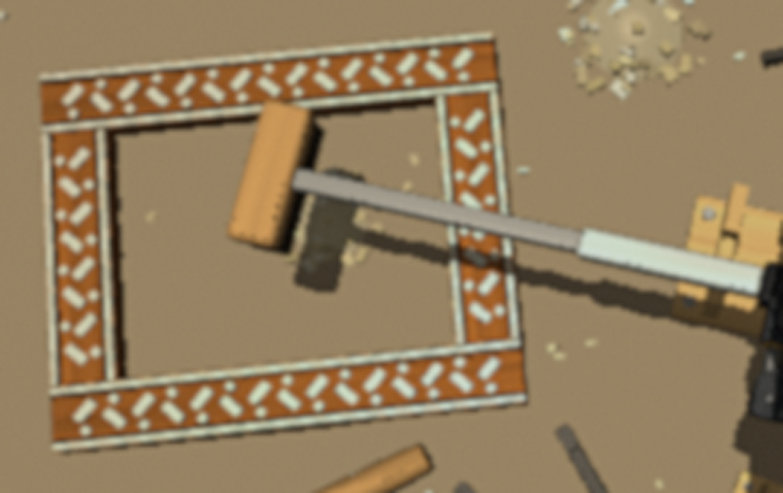

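Run:
```python
from h import *
t,K,T=load("top8");s,Ks,Ts=load("scene8")
f=lambda x,y:((x+.5)/2.9+90-.5,(y+.5)/2.9+110-.5)
g=lambda x,y:((x+.5)/2.9+250-.5,(y+.5)/2.9+90-.5)
tr=lambda a,b:tri(ray(f(*a),K,T),ray(g(*b),Ks,Ts))
e=tr((581,242),(298,219));h=tr((297,180),(511,182));print(e,h,"ext",np.linalg.norm(h[0]-e[0])-.04)
D=np.array([.240,.971,0])
z=h[0][2]
# head top corners in top view at head-top height
top=[(264,100),(313,111),(280,250),(229,238)]
for zt in (.155,.160,.165): 
    W=np.array([onz(f(*p),zt,K,T) for p in top]);print(zt,W.mean(0),[round(np.linalg.norm(W[i]-W[(i+1)%4]),4) for i in range(4)])
print("near-back top corner",tr((280,250),(481,150)),"near-front",tr((229,238),(513,139)),"far-front",tr((264,100),(574,203)))
# bristle bottom far corners in scene
for p in [(545,250),(556,240)]: print(onz(g(*p),.1,Ks,Ts))
s0,_,_=load("scene0")
x=s0[180:220,395:450].astype(int);bg=np.median(x.reshape(-1,3),axis=0);m=(np.abs(x-bg).sum(2)>45).astype(np.uint8)
n,l,st,ce=cv2.connectedComponentsWithStats(cv2.morphologyEx(m,cv2.MORPH_CLOSE,np.ones((5,5))))
for k in range(1,n):
  if st[k,4]>80: print("heap scene",st[k],ce[k]+[395,180],onz(ce[k]+[395,180],.005,Ks,Ts))
t0,_,_=load("top0")
cv2.imwrite("pics/c9.png",np.hstack([cv2.resize(t0[155:215,170:235,::-1],(390,360)),cv2.resize(s0[170:230,385:450,::-1],(390,360))]))
```

```text
(array([0.63521113, 0.0995608 , 0.16812942]), np.float64(0.0031253222217352576)) (array([0.6842822 , 0.29370721, 0.15677511]), np.float64(0.004597130339680322)) ext 0.16057348163561094
0.155 [0.68752807 0.30960431 0.155     ] [np.float64(0.0348), np.float64(0.0992), np.float64(0.0356), np.float64(0.0988)]
0.16 [0.68631617 0.3082163  0.16      ] [np.float64(0.0346), np.float64(0.0986), np.float64(0.0354), np.float64(0.0982)]
0.165 [0.68510426 0.30682829 0.165     ] [np.float64(0.0344), np.float64(0.0981), np.float64(0.0352), np.float64(0.0977)]
near-back top corner (array([0.63599027, 0.30403371, 0.16047607]), np.float64(0.007028977924690678)) near-front (array([0.64358584, 0.33655102, 0.1643362 ]), np.float64(0.005512704841329875)) far-front (array([0.73901929, 0.3151145 , 0.15775112]), np.float64(0.0007224666133650155))
[0.72176465 0.31303582 0.1       ]
[0.71700074 0.33235279 0.1       ]
heap scene [  8   9  32  22 458] [419.90393013 199.33624454] [0.68759161 0.30506042 0.005     ]
heap scene [  0  26  22  14 159] [402.11320755 214.81761006] [0.70611067 0.2207212  0.005     ]
heap scene [ 38  28  17  12 105] [443.57142857 215.54285714] [0.77062777 0.30663066 0.005     ]
```

View pics/c9.png

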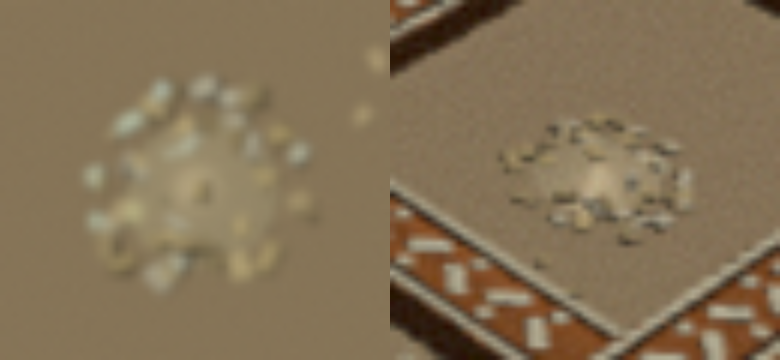

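Emit:
drive_tool(increments="0 4 0.5 0 255;0 0 0 0 255;0 0 0 0 255;0 0 0 0 255;0 0 0 0 255;0 0 0 0 255;0 0 0 0 255;0 0 0 0 255")

```text
time: 18.4
position: [0.5948, -0.0624, 0.1426]
tool_rot: [-1.562, 0.193, -0.193]
ft_force: [-0.1, 0.1, -1.3]
grip_width: 0.338
```

Run:
```python
from bench import get_image,ctrl
import cv2,numpy as np
st=ctrl.get_state();print(st["position"],st["grip_width"],np.abs(st["qd"]).max())
for n in ("scene","top"):
    d=get_image(n);cv2.imwrite(f"pics/{n}9.png",d["img"][:,:,::-1]);np.savez(f"pics/{n}9.npz",**{k:d[k] for k in ("img","mtx","camera_from_world")})
```

```text
[ 0.5947663  -0.06242679  0.14256423] 0.33750128368159704 0.0015035924409888901
```

View pics/scene9.png

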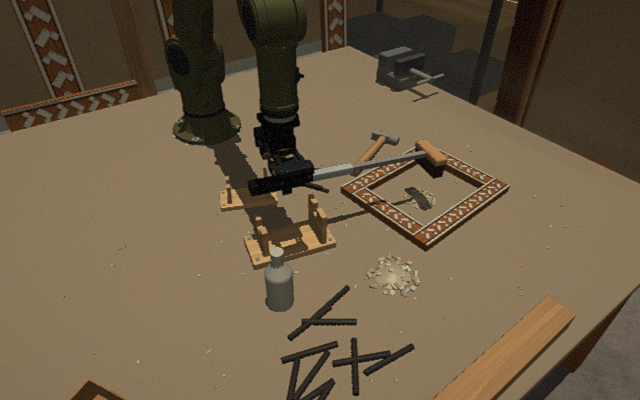

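View pics/top9.png

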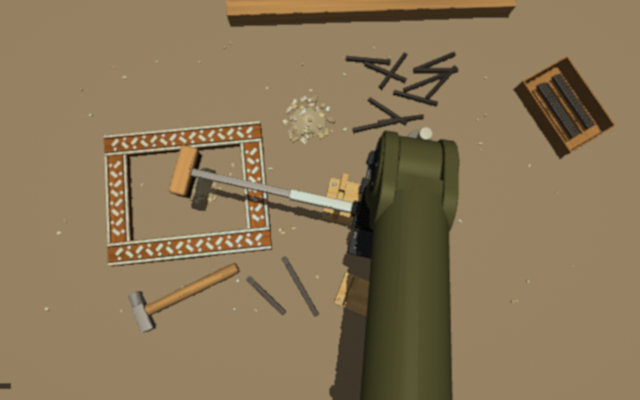

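```bash
python3 -c "
from bench import workorder
print(workorder.close_job())"
```

```text
the job is handed in; nothing more can be done
None
```

I handed the job in with the brush extended to the second stop, lifted out of the rack and held with its bristles over the heap inside the frame. It took about 18.5 s of the 42 s allowed.

**What I did:** I gripped the black grip over the button; the jaws read about 30 mm, so the button was in. I pulled about 164 mm until the end stop pushed back with about 11 N. Then I lifted the brush out and carried it over the frame.

**One thing went wrong:** On the first lift the head was still pressed against the fork and held fast. The brush tilted, the wrist force reached at least 34 N (limit 120 N), and the grip slid about 8 mm in the jaws. I lowered it, moved about 8 mm towards the head to free it, raised the squeeze to 58 N, and the second lift came out cleanly. The pads now sit about 8 mm behind the button's centre, covering only part of it. I could not see whether the button is still fully in.

**Last checks:**

| Check | Result |
|---|---|
| Extension, from two camera views | About 160 mm (single readings 158.7 to 160.6) |
| Droop to the head | 2 to 3 degrees |
| Bristle tips, sideways position | About (0.686, 0.307), against the heap at about (0.687, 0.307) |
| Bristle tips, height | About 0.10 m above the bench, good to about 5 mm |
| Bottle, hammer, chisels | No sign of movement in the last pictures; the arm partly hides the bottle in the top view |

The sideways and height figures were measured just before the last 4 mm lowering and then adjusted for it. After that I only looked at the pictures, where the arm was at rest with the brush over the heap.

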